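# Round clamping weight off its safety hook and onto the glued blank

## Task

Take the round iron clamping weight off its safety hook: push its handle bar against the sprung keeper until it is clear of the hook's lip, then lift it over the lip and draw it off. Set it down gently, upright, in the middle of the glued two-board blank and let go. Leave the square weight hanging on its own hook.

Things in the scene. Friction and masses are not known exactly. Their poses are not given: they have to be found in the camera images.
- round_weight: Iron disc 60 mm wide, 36 high, 0.6 kg, with rigid steel stirrup. Origin: centre of underside, z up. Stirrup lies in its yz plane: legs 10 (x) by 8 mm, 54 mm over their outer faces along y, 38 between; top bar along y, 10x10 mm, z 116 to 126; window below it 80 high. Hangs by the bar at the hook's x=y=0, axes parallel to the hook's. Grip across both legs at bar height, astride the hook.
- hook_round: Fixed stand. Origin below the hung bar, on the bench; nose to -x, post x 88-108 mm. Arm 14 wide, 12 thick, top z=150. Nose x -24 to -10, top z=172; its lip (underside z=164) covers the bar to x=+2. Brass keeper (top z=177) faces the bar at x=+7; slides to +x 32 mm, spring 3 to 7 N. Off: press bar to x=+20, lift 30-60 mm (more jams disc under arm), draw to x=-65 or beyond before rising.
- glued_blank: Loose block of two pale boards glued face to face, a darker joint line between, 130 mm (x) by 110 mm (y), 40 mm high, about 0.35 kg, lying flat. Origin: centre of its underside, z up; top face 40 mm above it.
- square_weight: Bystander, to be left hanging on its own, identical hook stand: same stirrup as the round weight but on a square iron block 54 x 54 x 36 mm. Origin: centre of its underside.
Not all that is in view belongs to the job. What is shaped like the round_weight but blue is not meant. What is shaped like the hook_round but pink is not meant.

How it is judged (in metres and radians):
On the way, in this order (a step that is already met when the one before it is completed fails the run):
1. the round weight's bar is pushed at least 6 mm back against the keeper while still down in the hook (x of round_weight in the frame of hook_round above 0.006 m and z of round_weight in the frame of hook_round below 0.046 m).
2. the round weight is off the hook, at least 45 mm in front of it (x of round_weight in the frame of hook_round below -0.045 m), for 0.1 s.
At the end, for the whole second after the job is handed in: The round weight stands at rest and released on the glued blank, upright within 7 degrees, its centre within 25 mm of the blank's centre, the blank lying flat, and the square weight still hangs within 30 mm of where it was (horizontal distance between round_weight and glued_blank below 0.025 m and z of round_weight in the frame of glued_blank between 0.035 and 0.045 m and angle between each of round_weight, glued_blank's own z axis and vertical below 0.12 rad and linear speed of round_weight below 0.02 m/s and distance of square_weight from where it was at the start of the episode below 0.03 m); the robot touches nothing.
It fails at once if the square weight is shifted by more than 30 mm (distance of square_weight from where it was at the start of the episode above 0.03 m).
It fails at once if the round weight is dropped (moves faster than 0.5 m/s with no finger on it) (linear speed of round_weight above 0.5 m/s and contact force between the fingers and round_weight below 0.1 N).
It also fails if it takes over 40 s, if anything falls off the work surface, if the arm or the gripper's body presses on something with over 40 N, if the wrist force passes 120 N, or if a joint passes its speed limit or range.

## Robot

A 6-joint arm with a two-finger parallel gripper is mounted at the origin on the work surface. World frame = base frame: x ahead of the robot, y to its left, z up, the work surface at z = 0. Lengths are in mm, angles in rad, forces in N, time in s.
With the tool pointing down it reaches from about 350 to 775 mm from the base axis. Payload 7.3 kg.
Tool frame: the origin (TCP) lies at the very end of the fingers, on their centre line; the grasp point (between the pads) lies 19 mm behind it; x points along the fingers, y is the direction in which the jaws open and shut, and the axes are right-handed (so a half turn about x gives the same grasp; the last joint's range is limited). The gripper opens to 92 mm and grips with 3 to 60 N. Pads are 19 mm wide; open, the fingers measure 130 mm over their backs; the gripper's body (75 mm by 190 mm) begins 47 mm behind the grasp point.
Start: joints at [1.114, 0.342, 1.524, -0, 1.275, -0.146], TCP at [160.543, 499.875, 189.041] pointing down, gripper open.
Joint ranges: [-2.53, 2.53], [-0.77, 2.02], [0.04, 2.7], [-1, 4.14], [0.28, 2.66], [-3.11, 3.11]. Speed limits (rad/s): [2.57, 2.57, 3.14, 3.14, 3.14, 3.14].

## Interface

Orientations are given as [roll, pitch, yaw] about the fixed x, y, z axes, in that order (R = Rz(yaw) Ry(pitch) Rx(roll)).
In Python, from plant import sensors, capture, bot gives the robot as it stands.
- The arm moves only by the shell command python3 -m crank 'ROWS' [OPENING]. ROWS is JSON, a list of rows, each an object of numbers: "dx", "dy", "dz": the shift along the tool's x, y, z in cm; "spin": the turn about the tool's x in rad. A call has 1 to 20 rows; each row is the pose to reach, as a shift and turn from the pose commanded when the call began, along the tool's axes at that moment; what a row does not reach only later rows make up. A row lasts 1/12 s, in which the tool goes at most 41.7 mm and 7.16 degrees, less where a joint would pass 70% of its speed; a pose out of reach is approached as far as the arm can. A call with a gripper value outside its range is refused whole. OPENING is the opening in per cent of the stroke, from 0 (shut) to 100 (fully open), set as the call begins (- or left out, the last holds). The fingers move at their own pace and stop on an object; the grip force is fixed at half the most. Time passes only in rows, so rows that repeat a pose let the fingers close. It gives the time, the measured TCP pose, the force and the opening at its end, in the units of the state.
- sensors.get_obs(): the state, without advancing time (a new reading comes with each control period).
- capture(name): name is "scene" or "top"; returns a dict with "frame" (400x640x3 uint8, blue, green, red), "vfov" (degrees; the focal length in pixels is half the picture's height over the tangent of half this angle, whatever the lens; pixels are square), "cx", "cy" (the principal point, pixels), "k1" (the pictures are not rectified: a ray, as slopes to the right and down, at radius r is drawn at 1 + k1 r^2 times it, then the intrinsics apply), "view" (4x4, takes a point from world to camera coordinates). Camera axes: x right, y down, z forward; pixel columns grow to the right and rows downward; lengths in mm; the calibration is good to about 2 mm. A picture is of the moment at which its call begins. There is no depth.
- bot.close_job(): hands the job in, once; it reports no verdict.
The state is a dict: "time": time; "joint_positions": joint angles; "dq": joint speeds; "tau": joint torques, N m; "tool_pos": TCP position; "tcp_rot": TCP orientation; "contact_force": force on the tool from outside, world axes, zero at the start; "moment": the same for the moment, N m; "grip_width": finger opening in mm.
Only numpy, scipy, OpenCV 4.12 (cv2) and the standard library are available. Lean on these libraries where they do the work, as an engineer would, in place of code of your own. Each camera call takes 0.05 s, during which the arm holds its last target.

## Working session

There is one attempt and no reset: what is moved stays moved. The work goes in short steps, Python scripts to look and compute and a shell command to move; the robot and the scene stay as the last step left them, time stands still between calls to the robot, and variables do not carry over. Pictures are saved under pics/ and viewed, and the job is handed in when it is done.

```bash
ls; mkdir -p pics; python3 - <<'E'
from plant import sensors, capture, bot
import cv2
print(sensors.get_obs())
for n in("scene","top"):
    c=capture(n); cv2.imwrite(f"pics/{n}0.png",c["frame"]); print({k:v for k,v in c.items() if k!="frame"})
E
```

```text
pics
{'time': 0.0, 'joint_positions': array([ 1.11400632e+00,  3.42727541e-01,  1.52500184e+00, -1.81742152e-06,
        1.27537723e+00, -1.46010388e-01]), 'dq': array([ 1.07737930e-03,  6.88186247e-05, -1.78834027e-03, -9.18612857e-04,
        3.39841874e-04, -8.73722084e-05]), 'tau': array([-1.80172092e-04, -4.31245673e+01, -2.44222605e+01,  7.17851752e-02,
        5.59513690e-02, -1.25742054e-04]), 'tool_pos': array([160.32938852, 499.44661751, 188.34779132]), 'tcp_rot': array([-1.71565881,  1.56928236, -2.02643789]), 'contact_force': array([ 0.37662371, -0.10603981,  0.69270369]), 'moment': array([ 0.01404261, -0.00699949,  0.05717108]), 'grip_width': 92.02271425056165}
{'vfov': 44.00809046368735, 'cx': 320.86222899204523, 'cy': 192.5899775921487, 'k1': 0.044081882580360075, 'view': array([[ 7.57533294e-01,  6.52712037e-01,  1.05025748e-02,
        -3.43281376e+02],
       [ 3.59801215e-01, -4.04050618e-01, -8.41003082e-01,
        -1.13110112e+02],
       [-5.44689263e-01,  6.40866674e-01, -5.40928380e-01,
         1.48028338e+03],
       [ 0.00000000e+00,  0.00000000e+00,  0.00000000e+00,
         1.00000000e+00]])}
{'vfov': 48.09097750786331, 'cx': 320.8696071682845, 'cy': 195.05512243043475, 'k1': -0.010400647210179153, 'view': array([[-6.95260885e-03, -9.99974615e-01,  1.55899083e-03,
         8.18750328e+00],
       [-9.90390037e-01,  6.67060252e-03, -1.38141513e-01,
         4.64202698e+02],
       [ 1.38127607e-01, -2.50445289e-03, -9.90411274e-01,
         1.08099182e+03],
       [ 0.00000000e+00,  0.00000000e+00,  0.00000000e+00,
         1.00000000e+00]])}
```

View pics/scene0.png

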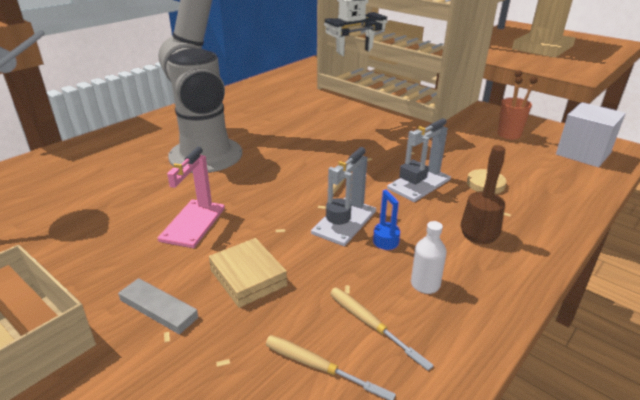

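View pics/top0.png

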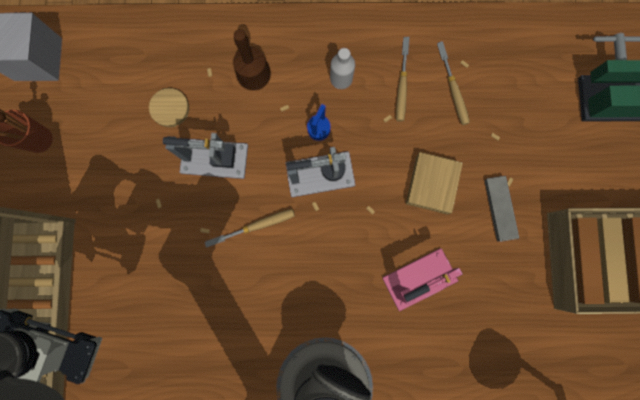

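```bash
python3 - <<'E'
import cv2,numpy as np
s=cv2.imread("pics/scene0.png");t=cv2.imread("pics/top0.png")
a=cv2.resize(s[140:250,300:460],None,fx=5,fy=5,interpolation=cv2.INTER_CUBIC)
b=cv2.resize(t[100:210,270:370],None,fx=5.4,fy=5.4,interpolation=cv2.INTER_CUBIC)
cv2.imwrite("pics/a.png",a);cv2.imwrite("pics/b.png",b)
E
```

```text
(no output)
```

View pics/a.png

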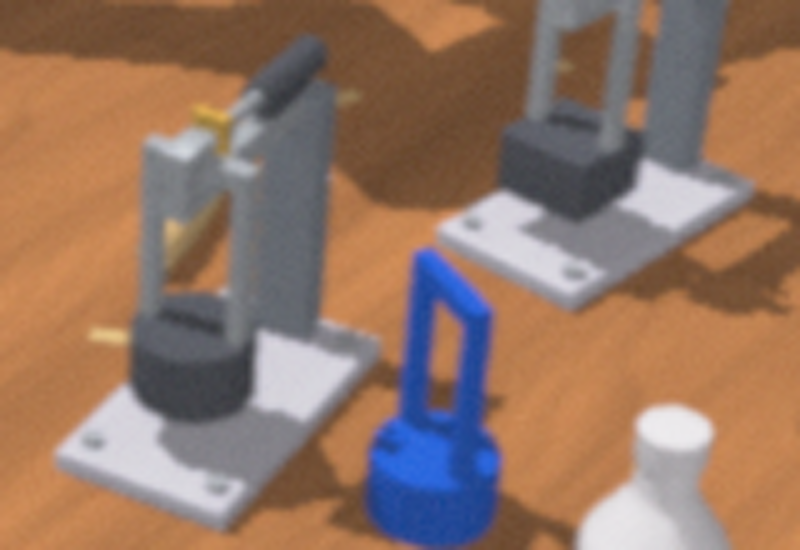

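View pics/b.png

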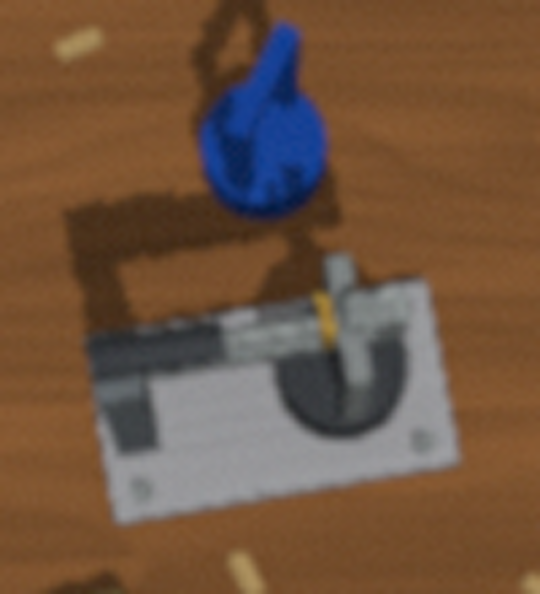

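```bash
cat > h.py <<'E'
import cv2,numpy as np,pickle
from scipy.optimize import least_squares
def K(c):
    f=200/np.tan(np.radians(c["vfov"]/2)); return f
def ray(c,u,v):
    f=K(c); d=np.array([(u-c["cx"])/f,(v-c["cy"])/f]); s=d.copy()
    for _ in range(20): s=d/(1+c["k1"]*(s@s))
    V=c["view"];R=V[:3,:3];o=-R.T@V[:3,3]
    w=R.T@np.array([s[0],s[1],1]); return o,w/np.linalg.norm(w)
def plane(c,u,v,z):
    o,w=ray(c,u,v); return o+w*(z-o[2])/w[2]
def tri(c1,p1,c2,p2):
    o1,a=ray(c1,*p1);o2,b=ray(c2,*p2)
    t=np.linalg.lstsq(np.c_[a,-b],o2-o1,rcond=None)[0]
    q1=o1+t[0]*a;q2=o2+t[1]*b
    return (q1+q2)/2,np.linalg.norm(q1-q2)
def proj(c,P):
    p=c["view"][:3,:3]@np.asarray(P,float)+c["view"][:3,3]; s=p[:2]/p[2]; s=s*(1+c["k1"]*(s@s))
    return s*K(c)+[c["cx"],c["cy"]]
E
python3 - <<'E'
from plant import capture
from h import *
C={n:capture(n) for n in("scene","top")}
pickle.dump(C,open("c0.pkl","wb"))
s,t=C["scene"]["frame"],C["top"]["frame"]
def z(im,x0,y0,w,h,f,name):
    b=cv2.resize(im[y0:y0+h,x0:x0+w],None,fx=f,fy=f,interpolation=cv2.INTER_CUBIC)
    for x in range(x0,x0+w):
        if x%10==0: cv2.line(b,((x-x0)*f,0),((x-x0)*f,6),(0,255,255),1); cv2.putText(b,str(x),((x-x0)*f,18),0,.35,(0,255,255),1)
    for y in range(y0,y0+h):
        if y%10==0: cv2.line(b,(0,(y-y0)*f),(6,(y-y0)*f),(0,255,255),1); cv2.putText(b,str(y),(8,(y-y0)*f+4),0,.35,(0,255,255),1)
    cv2.imwrite(name,b)
z(s,310,140,70,60,10,"pics/c.png")
z(t,280,135,80,60,10,"pics/d.png")
# blank masks
for n,im in(("scene",s),("top",t)):
    hsv=cv2.cvtColor(im,cv2.COLOR_BGR2HSV)
    p=(250,270) if n=="scene" else (435,182)
    print(n,hsv[p[1]-5:p[1]+5,p[0]-5:p[0]+5].reshape(-1,3).mean(0), hsv[250,130],hsv[330,250])
z(s,200,230,100,80,8,"pics/e.png")
z(t,400,145,70,75,8,"pics/f.png")
E
```

```text
scene [ 20.17 100.9  228.6 ] [ 13 147 193] [ 13 147 174]
top [ 19.36 116.15 159.85] [ 13 160  75] [ 14 169  71]
```

View pics/c.png

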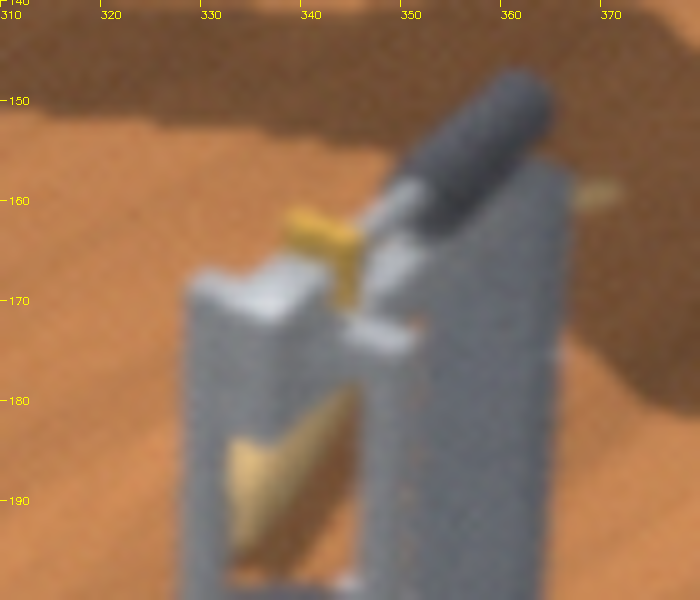

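View pics/d.png

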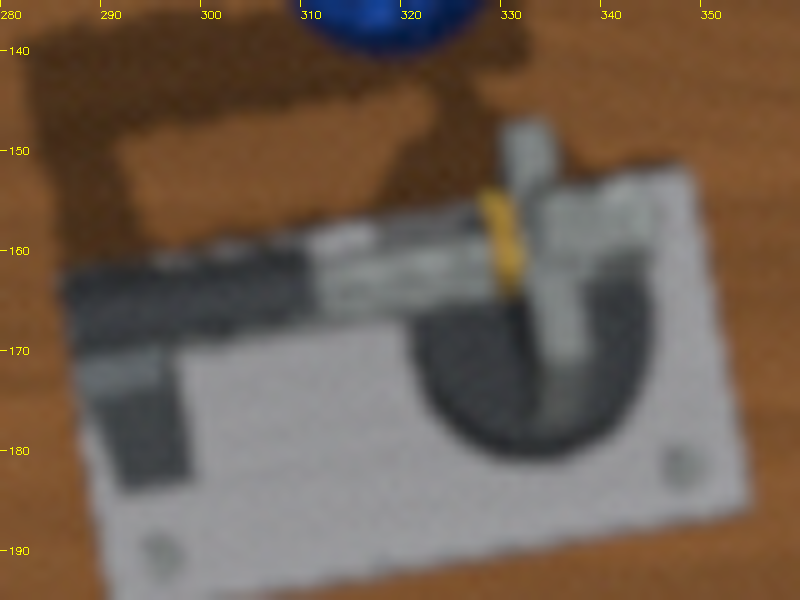

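View pics/e.png

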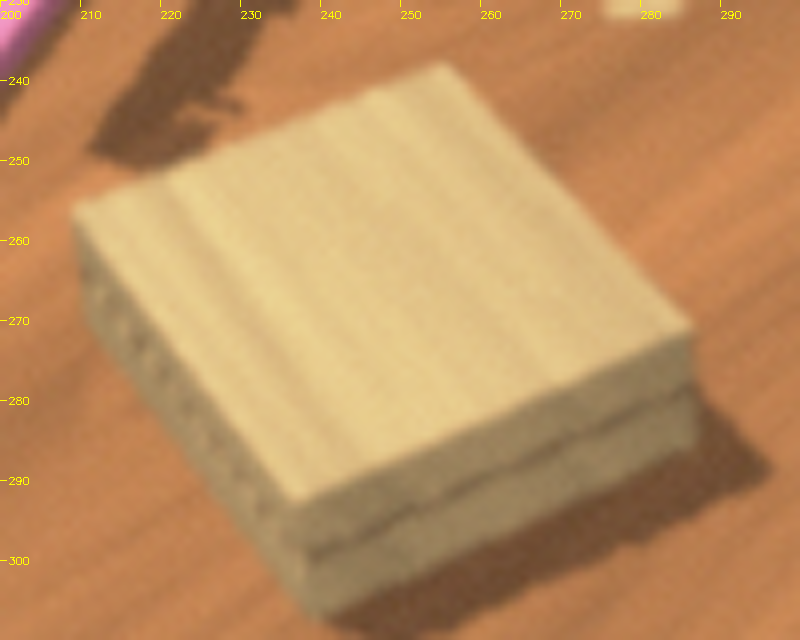

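View pics/f.png

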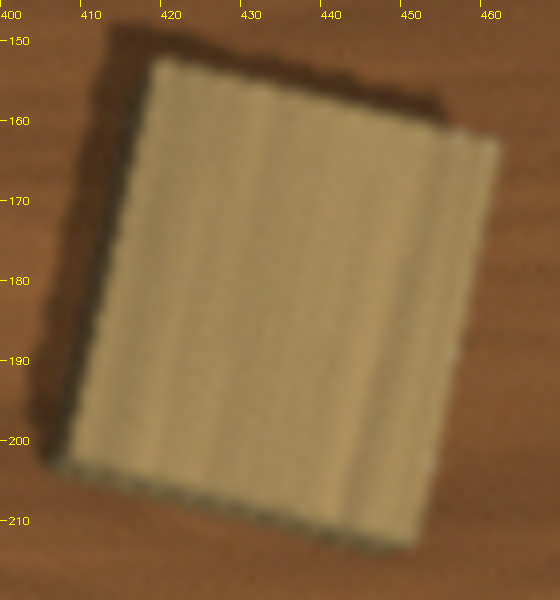

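```bash
python3 - <<'E'
from h import *
C=pickle.load(open("c0.pkl","rb"));s,t=C["scene"],C["top"]
np.set_printoptions(precision=1,suppress=True)
a=plane(t,332.8,147.2,160);b=plane(t,335.8,171.3,160);print("bar",a,b,np.linalg.norm(a-b),(a+b)/2)
print("yaw of bar",np.degrees(np.arctan2(*(a-b)[1::-1])))
print("tri far",tri(t,(332.8,147.2),s,(348,173)),"near",tri(t,(335.8,171.3),s,(330.2,168.2)))
# keeper top, cylinder
print("keeper", tri(t,(329,155),s,(338.5,162)), tri(t,(331,164.5),s,(338,161.5)))
# plate corners z~6
for z in(0,6,8):
  P=[plane(t,*p,z) for p in((348.3,151.7),(354.5,186),(291,195.5))]
  print(z,*P,np.linalg.norm(P[0]-P[1]),np.linalg.norm(P[1]-P[2]),"yaw plate +x",np.degrees(np.arctan2(*(P[2]-P[1])[1::-1])))
T=[(418.5,152.5),(461.5,162),(451.5,213),(408,202.5)]
S=[(285.7,271.3),(236.5,292.3),(209,256),(255,238)]
Q=[tri(t,p,s,q) for p,q in zip(T,S)]
for q in Q: print("blank",q)
R=[plane(t,*p,40) for p in T]; print("z40",R,[np.linalg.norm(R[i]-R[i-1]) for i in range(4)],np.mean(R,0))
R=[plane(s,*p,40) for p in S]; print("scene z40",np.mean(R,0),[np.linalg.norm(R[i]-R[i-1]) for i in range(4)])
# cylinder far top end: scene top edge vs top view
print("cyl",tri(t,(287,164),s,(362,149)),tri(t,(311,163.5),s,(352,158)))
print("nose end",tri(t,(346,156),s,(334,170)))
E
```

```text
bar [554. -22. 160.] [499.3 -28.1 160. ] 55.02701029755583 [526.6 -25.  160. ]
yaw of bar 6.315795702029029
tri far (array([551.5, -23.2, 163.6]), np.float64(4.071390584343929)) near (array([500.6, -27.4, 157.4]), np.float64(2.26579766492506))
keeper (array([526.2, -17.7, 180.1]), np.float64(14.184902177969382)) (array([512.8, -16.2, 174.3]), np.float64(3.0407415639722375))
0 [581.7 -66.9   0. ] [491.6 -81.5   0. ] [468.1  81.3   0. ] 91.26565802988137 164.40401159488718 yaw plate +x 98.21512594787575
6 [580.3 -66.6   6. ] [490.6 -81.    6. ] [467.3  80.9   6. ] 90.78308559593901 163.53471589552072 yaw plate +x 98.21512594787576
8 [579.8 -66.4   8. ] [490.3 -80.8   8. ] [467.   80.7   8. ] 90.62222811795829 163.24495066239857 yaw plate +x 98.21512594787578
blank (array([ 568.9, -241.4,   36.9]), np.float64(2.281681935525059))
blank (array([ 543.1, -347.5,   40.3]), np.float64(2.8917899385750023))
blank (array([ 417. , -315.3,   38.9]), np.float64(1.2176636267613814))
blank (array([ 443.4, -209.8,   37.9]), np.float64(0.20463295939735357))
z40 [array([ 569. , -239.9,   40. ]), array([ 544.1, -346.5,   40. ]), array([ 416.5, -315.4,   40. ]), array([ 443.2, -209.3,   40. ])] [np.float64(129.4415205259953), np.float64(109.4370397353493), np.float64(131.29976865666035), np.float64(109.38391154678537)] [ 493.2 -277.8   40. ]
scene z40 [ 494.1 -280.    40. ] [np.float64(129.48193874618403), np.float64(107.55047142772061), np.float64(127.3975235573715), np.float64(107.33764356584432)]
cyl (array([513.1,  78. , 169.2]), np.float64(3.655638031257213)) (array([517.5,  28. , 166.6]), np.float64(4.239678338383674))
nose end (array([530.7, -50. , 174.3]), np.float64(0.7111088170315464))
```

```bash
cat >> h.py <<'E'
from scipy.spatial.transform import Rotation as Ro
def need(o,P,yawy=None):
    """shift in cm along tool axes to P (mm); spin so tool y axis gets heading yawy deg (mod 180)"""
    R=Ro.from_euler("xyz",o["tcp_rot"]).as_matrix()
    d=R.T@(np.asarray(P,float)-o["tool_pos"])/10
    h=np.degrees(np.arctan2(R[1,1],R[0,1])); out=[d.round(2)]
    if yawy is not None:
        e=(yawy-h+90)%180-90; out+=["heading",round(h,2),"spin(rad, x down => minus)",round(-np.radians(e),4)]
    return R.round(3).tolist(),out
E
python3 - <<'E'
from h import *
from plant import sensors
o=sensors.get_obs()
print(o["tool_pos"],o["joint_positions"])
print(need(o,[160.5,499.9,300],8));print(need(o,[400,300,290],8));print(need(o,[527,-25,290],8))
E
```

```text
[160.40934879 499.62825941 188.61316388] [ 1.11401220e+00  3.42479472e-01  1.52461045e+00  1.37660994e-05
  1.27540502e+00 -1.46020459e-01]
([[-0.0, 0.306, 0.952], [-0.001, 0.952, -0.306], [-1.0, -0.001, -0.0]], [array([-11.14,   0.02,  -0.  ]), 'heading', np.float64(72.19), 'spin(rad, x down => minus)', np.float64(1.1204)])
([[-0.0, 0.306, 0.952], [-0.001, 0.952, -0.306], [-1.0, -0.001, -0.0]], [array([-10.13, -11.69,  28.91]), 'heading', np.float64(72.19), 'spin(rad, x down => minus)', np.float64(1.1204)])
([[-0.0, 0.306, 0.952], [-0.001, 0.952, -0.306], [-1.0, -0.001, -0.0]], [array([-10.11, -38.75,  50.94]), 'heading', np.float64(72.19), 'spin(rad, x down => minus)', np.float64(1.1204)])
```

```bash
python3 -m crank '[{"dx":-5},{"dx":-10},{"dx":-10,"dy":-3,"dz":5,"spin":0.1},{"dx":-10,"dy":-6,"dz":12,"spin":0.2},{"dx":-10,"dy":-9,"dz":20,"spin":0.3},{"dx":-10,"dy":-11.7,"dz":28.9,"spin":0.5},{"dx":-10,"dy":-14,"dz":33,"spin":0.6},{"dx":-10,"dy":-18,"dz":36,"spin":0.7},{"dx":-10,"dy":-22,"dz":39,"spin":0.8},{"dx":-10,"dy":-26,"dz":42,"spin":0.9},{"dx":-10,"dy":-30,"dz":45,"spin":1.0},{"dx":-10,"dy":-34,"dz":48,"spin":1.12},{"dx":-10,"dy":-38.7,"dz":50.9,"spin":1.12},{"dx":-10,"dy":-38.7,"dz":50.9,"spin":1.12},{"dx":-10,"dy":-38.7,"dz":50.9,"spin":1.12},{"dx":-10,"dy":-38.7,"dz":50.9,"spin":1.12},{"dx":-10,"dy":-38.7,"dz":50.9,"spin":1.12},{"dx":-10,"dy":-38.7,"dz":50.9,"spin":1.12}]' 100
python3 - <<'E'
from h import *
from plant import sensors,capture
o=sensors.get_obs()
print(o["tool_pos"],o["contact_force"])
print(need(o,[527,-25,138],7.5))
cv2.imwrite("pics/s1.png",capture("scene")["frame"])
E
```

```text
[160.40934879 499.62825941 188.61316388] [-0.20812819  0.08455479  0.26953824]
([[-0.0, 0.306, 0.952], [-0.001, 0.952, -0.306], [-1.0, -0.001, -0.0]], [array([  5.09, -38.74,  50.95]), 'heading', np.float64(72.19), 'spin(rad, x down => minus)', np.float64(1.1291)])invalid input at $[0]: expected keys dx, dy, dz, spin
```

View pics/s1.png

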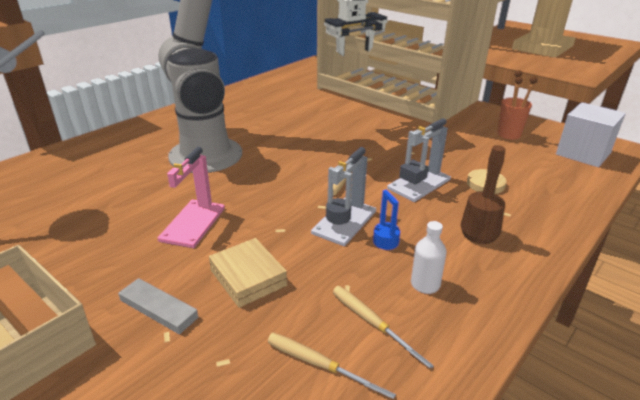

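All four keys are needed in every row; nothing has moved, so I retype it in full.

```bash
python3 -m crank '[{"dx":-5,"dy":0,"dz":0,"spin":0},{"dx":-10,"dy":0,"dz":0,"spin":0},{"dx":-10,"dy":-3,"dz":5,"spin":0.1},{"dx":-10,"dy":-6,"dz":12,"spin":0.2},{"dx":-10,"dy":-9,"dz":20,"spin":0.3},{"dx":-10,"dy":-11.7,"dz":28.9,"spin":0.5},{"dx":-10,"dy":-14,"dz":33,"spin":0.6},{"dx":-10,"dy":-18,"dz":36,"spin":0.7},{"dx":-10,"dy":-22,"dz":39,"spin":0.8},{"dx":-10,"dy":-26,"dz":42,"spin":0.9},{"dx":-10,"dy":-30,"dz":45,"spin":1.0},{"dx":-10,"dy":-34,"dz":48,"spin":1.12},{"dx":-10,"dy":-38.7,"dz":50.9,"spin":1.12},{"dx":-10,"dy":-38.7,"dz":50.9,"spin":1.12},{"dx":-10,"dy":-38.7,"dz":50.9,"spin":1.12},{"dx":-10,"dy":-38.7,"dz":50.9,"spin":1.12},{"dx":-10,"dy":-38.7,"dz":50.9,"spin":1.12},{"dx":-10,"dy":-38.7,"dz":50.9,"spin":1.12}]' 100
python3 - <<'E'
from h import *
from plant import sensors,capture
o=sensors.get_obs()
print(o["tool_pos"],o["contact_force"])
print(need(o,[527,-25,138],7.5))
cv2.imwrite("pics/s2.png",capture("scene")["frame"])
E
```

```text
time: 1.75
tool_pos: [527.7, -27.9, 288.7]
tcp_rot: [-0.227, 1.57, -1.66]
contact_force: [0.7, -0.5, -0.3]
grip_width: 91.5
[527.65607264 -27.89558266 288.65354374] [ 0.70729084 -0.49454833 -0.28206087]
([[-0.0, 0.991, 0.137], [-0.001, 0.137, -0.991], [-1.0, -0.0, 0.001]], [array([15.07, -0.02, -0.31]), 'heading', np.float64(7.89), 'spin(rad, x down => minus)', np.float64(0.0069)])
```

View pics/s2.png

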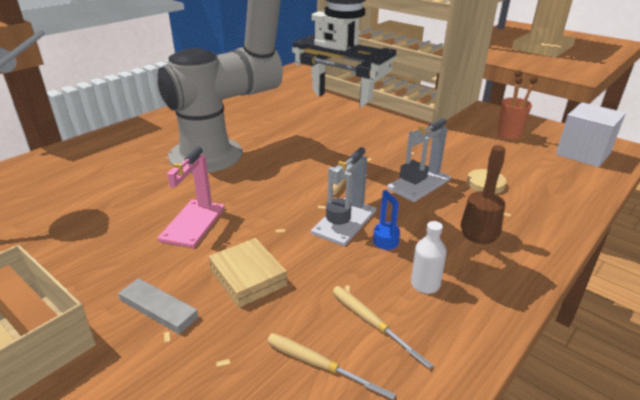

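```bash
python3 -m crank '[{"dx":3,"dy":0,"dz":-0.3,"spin":0},{"dx":6,"dy":0,"dz":-0.3,"spin":0},{"dx":9,"dy":0,"dz":-0.3,"spin":0},{"dx":10,"dy":0,"dz":-0.3,"spin":0},{"dx":10,"dy":0,"dz":-0.3,"spin":0},{"dx":10,"dy":0,"dz":-0.3,"spin":0}]'
python3 - <<'E'
from h import *
from plant import sensors,capture
o=sensors.get_obs()
print(o["tool_pos"],o["contact_force"])
print(need(o,[527,-25,138],7.5))
for n,(x,y) in(("scene",(270,90)),("top",(260,110))):
    f=capture(n)["frame"][y:y+120,x:x+160]
    cv2.imwrite(f"pics/{n}3.png",cv2.resize(f,None,fx=5,fy=5,interpolation=2)[:600])
E
```

```text
time: 2.3
tool_pos: [526.8, -21.1, 189.8]
tcp_rot: [1.522, 1.57, 0.091]
contact_force: [-0.6, 0.0, 0.6]
grip_width: 91.6
[526.7956894  -21.12685705 189.82704823] [-0.61387451  0.04238959  0.62079546]
([[0.001, 0.99, 0.14], [0.0, 0.14, -0.99], [-1.0, 0.001, 0.0]], [array([ 5.18, -0.04,  0.39]), 'heading', np.float64(8.03), 'spin(rad, x down => minus)', np.float64(0.0093)])
```

View pics/scene3.png

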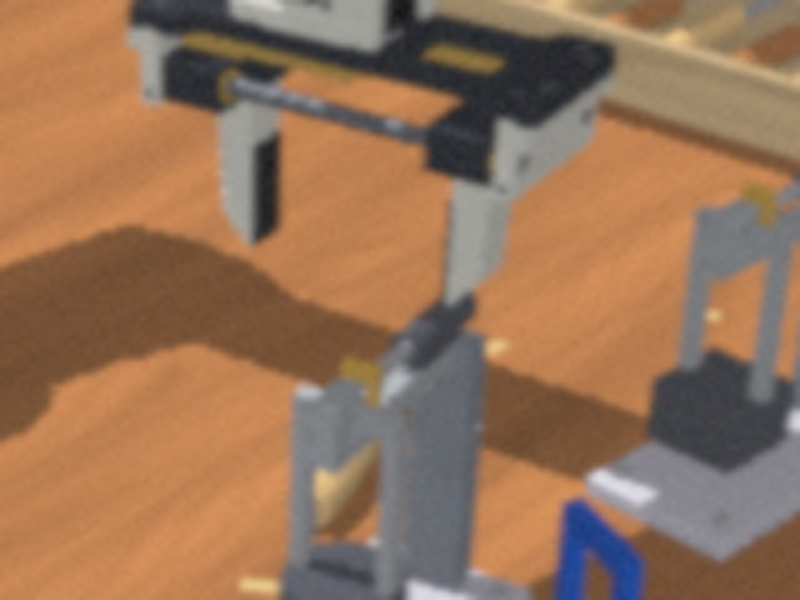

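View pics/top3.png

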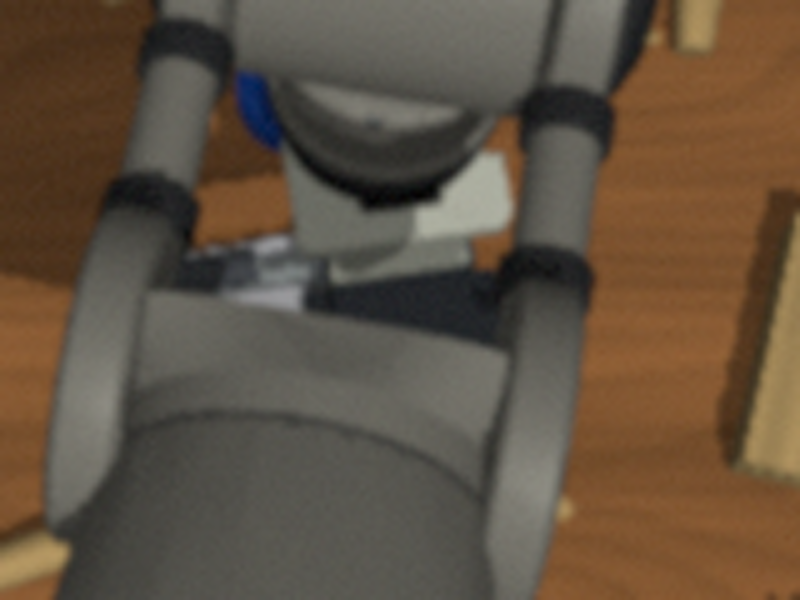

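```bash
python3 - <<'E'
from h import *
from plant import sensors,capture
o=sensors.get_obs()
print(o["time"],o["tool_pos"],o["contact_force"],o["dq"])
print(need(o,[527,-25,138],7.5))
E
```

```text
2.4 [527.61391799 -21.31743335 191.02375951] [-0.61777179 -0.35333262 -0.35304052] [-0.0020603  -0.00551197  0.00189368  0.00127809 -0.00524167 -0.00029526]
([[0.004, 0.99, 0.14], [-0.001, 0.14, -0.99], [-1.0, 0.003, 0.001]], [array([ 5.3 , -0.13,  0.35]), 'heading', np.float64(8.04), 'spin(rad, x down => minus)', np.float64(0.0094)])
```

```bash
python3 -m crank '[{"dx":1,"dy":-0.05,"dz":0.35,"spin":0},{"dx":2,"dy":-0.05,"dz":0.35,"spin":0},{"dx":3,"dy":-0.05,"dz":0.35,"spin":0},{"dx":4,"dy":-0.05,"dz":0.35,"spin":0},{"dx":5.2,"dy":-0.05,"dz":0.35,"spin":0},{"dx":5.2,"dy":-0.05,"dz":0.35,"spin":0},{"dx":5.2,"dy":-0.05,"dz":0.35,"spin":0},{"dx":5.2,"dy":-0.05,"dz":0.35,"spin":0}]'
python3 - <<'E'
from h import *
from plant import sensors,capture
o=sensors.get_obs()
print(o["tool_pos"],o["contact_force"])
print(need(o,[527,-25,138],7.5))
for n,(x,y) in(("scene",(270,90)),):
    f=capture(n)["frame"][y:y+120,x:x+160]
    cv2.imwrite(f"pics/{n}4.png",cv2.resize(f,None,fx=5,fy=5,interpolation=2)[:600])
E
```

```text
time: 3.07
tool_pos: [526.6, -24.8, 137.2]
tcp_rot: [1.584, 1.571, 0.153]
contact_force: [0.8, 0.1, 0.0]
grip_width: 91.7
[526.5835588  -24.82373391 137.15463873] [0.79092612 0.07561642 0.01193747]
([[0.0, 0.99, 0.14], [0.0, 0.14, -0.99], [-1.0, 0.0, -0.0]], [array([-0.08,  0.04,  0.02]), 'heading', np.float64(8.02), 'spin(rad, x down => minus)', np.float64(0.0091)])
```

View pics/scene4.png

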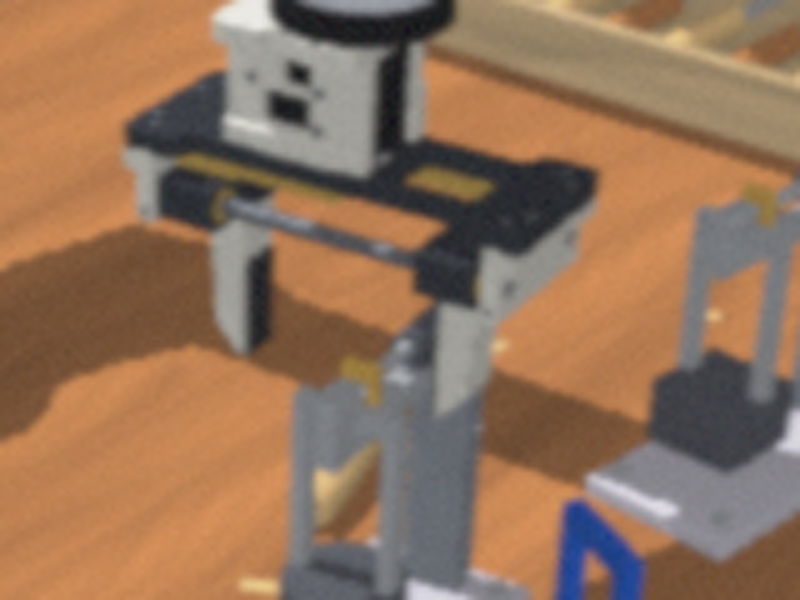

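```bash
python3 - <<'E'
from h import *
C=pickle.load(open("c0.pkl","rb"));s=C["scene"]
for k in(-65,-46,-27,0,27,46,65):
    for z in(137,155,160):
        P=np.array([526.6,-24.8,0])+k*np.array([.99,.14,0]);P[2]=z
        print(k,z,((proj(s,P)-[270,90])*5).round(0))
E
```

```text
-65 137 [224. 407.]
-65 155 [224. 373.]
-65 160 [224. 363.]
-46 137 [259. 419.]
-46 155 [260. 385.]
-46 160 [260. 375.]
-27 137 [295. 431.]
-27 155 [295. 396.]
-27 160 [296. 387.]
0 137 [346. 448.]
0 155 [347. 413.]
0 160 [348. 404.]
27 137 [399. 466.]
27 155 [400. 431.]
27 160 [401. 421.]
46 137 [436. 479.]
46 155 [438. 443.]
46 160 [439. 433.]
65 137 [475. 491.]
65 155 [477. 456.]
65 160 [478. 446.]
```

```bash
python3 - <<'E'
from h import *
from plant import sensors,capture
C=pickle.load(open("c0.pkl","rb"));s,t=C["scene"],C["top"]
y=np.array([.306,.952,0])
for k in(-65,-46,46,65):
  P=np.array([160.4,499.6,188.5])+k*y; print(k,proj(s,P),proj(t,P))
b=cv2.resize(s["frame"][0:60,310:400],None,fx=8,fy=8,interpolation=2);cv2.imwrite("pics/g.png",b)
c=capture("scene");f=c["frame"].copy();print(np.abs(c["view"]-s["view"]).max(),c["vfov"],s["vfov"],c["cx"],c["cy"])
cv2.imwrite("pics/s5.png",f); cv2.imwrite("pics/t5.png",capture("top")["frame"])
print(sensors.get_obs()["time"],sensors.get_obs()["tool_pos"])
E
```

```text
-65 [336.81054641  67.76724837] [110.29409707 342.83980947]
-46 [341.78547774  66.79119701] [101.63610372 339.93814804]
46 [365.16341202  62.18970334] [ 59.98454809 325.9519342 ]
65 [369.85043649  61.26420656] [ 51.43973382 323.07710578]
0.0 44.00809046368735 44.00809046368735 320.86222899204523 192.5899775921487
3.2167 [526.78642812 -24.8353516  137.60950981]
```

View pics/g.png

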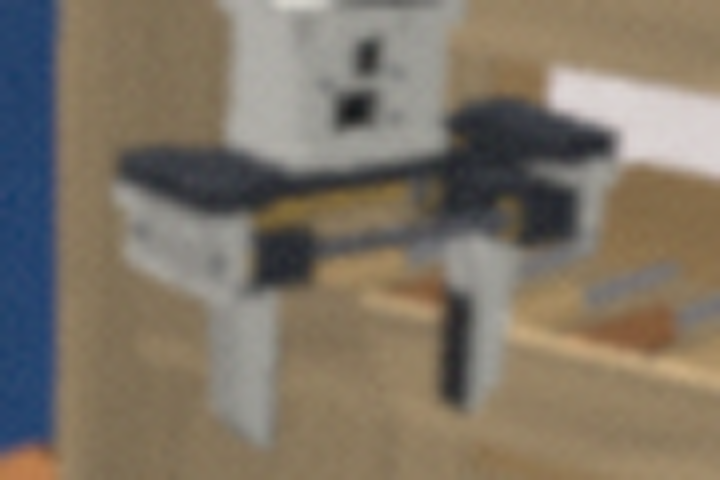

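View pics/s5.png

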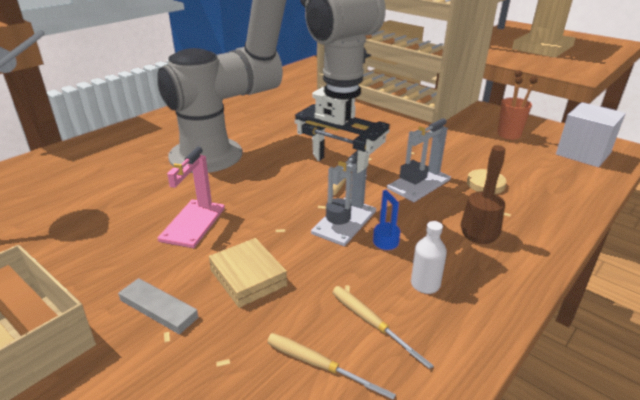

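View pics/t5.png

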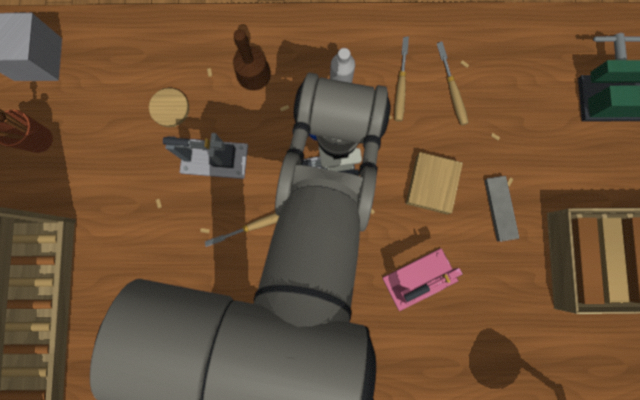

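```bash
python3 - <<'E'
from h import *
C=pickle.load(open("c0.pkl","rb"));s,t=C["scene"],C["top"]
f=t["frame"].copy()
b=cv2.resize(f[300:400,0:130],None,fx=6,fy=6,interpolation=2)
y=np.array([.306,.952,0])
for k in(-65,-46,46,65):
  for z,c in((188.5,(0,0,255)),(223,(0,255,0)),(254,(255,0,0))):
    P=np.array([160.4,499.6,z])+k*y; p=(proj(t,P)-[0,300]+.5)*6; cv2.circle(b,tuple(int(v) for v in p),3,c,-1)
cv2.imwrite("pics/g2.png",b)
E
```

```text
(no output)
```

View pics/g2.png

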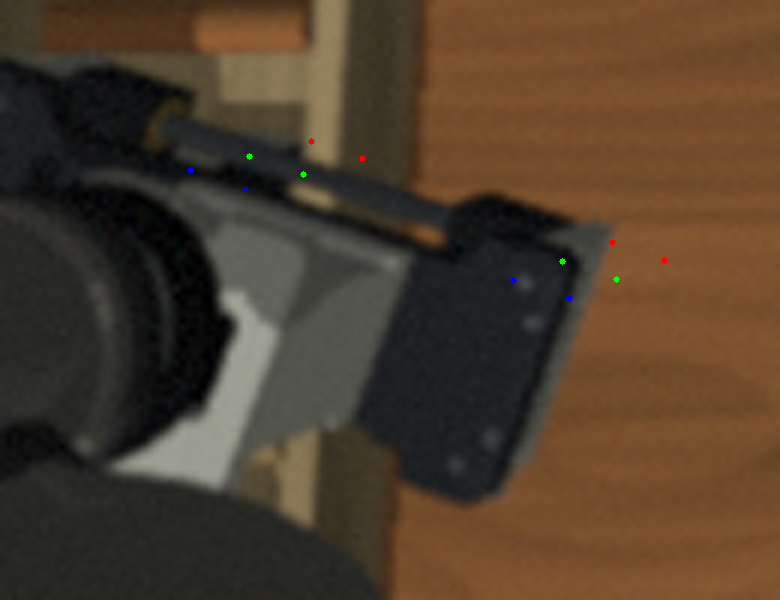

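```bash
python3 - <<'E'
from h import *
C=pickle.load(open("c0.pkl","rb"));s,t=C["scene"],C["top"]
np.set_printoptions(precision=1,suppress=True)
R=Ro.from_euler("xyz",[-1.71565881,1.56928236,-2.02643789]).as_matrix()
T=np.array([160.4,499.6,188.5])
for a,b in(((101.7,337.5),(340,37.5)),((101.7,337.5),(340,35)),((83.5,382),(325.2,31.5)),((95.8,340),(341.9,25.6)),((27,319.5),(373,26.5))):
    p,r=tri(t,a,s,b); print(p,r,"tool",R.T@(p-T))
# visible fingertips in scene on line: assume lateral offset 0, find axial
for (u,v),yy in(((343.5,55.3),-56),((367,51),56)):
    o,w=ray(s,u,v); A=R.T@(o-T);B=R.T@w
    for q in(0,10,20): 
        # solve for y=yy
        k=(yy-A[1])/B[1]
    k=(yy-A[1])/B[1]; print("tip",A+k*B)
    for ax in(0,-10,-20,-35): k=(ax-A[0])/B[0]; print("  axial",ax,A+k*B)
E
```

```text
[170.7 407.4 294.7] 4.676911720401273 tool [-106.1  -84.8   38. ]
[172.5 403.9 303. ] 5.783699460099284 tool [-114.4  -87.6   40.8]
[ 91.5 435.2 293. ] 0.6953392619138579 tool [-104.3  -82.5  -45.9]
[175.1 403.3 330.1] 11.929002604997534 tool [-141.5  -87.4   43.4]
[202.7 535.1 308.9] 1.642375456305344 tool [-120.5   46.5   29.4]
tip [-44.3 -56.   21.9]
  axial 0 [  0.   24.6 -96.3]
  axial -10 [-10.    6.4 -69.6]
  axial -20 [-20.  -11.7 -43. ]
  axial -35 [-35. -39.  -3.]
tip [-33.4  56.   -7.2]
  axial 0 [  0.  123.  -96.2]
  axial -10 [-10.  102.9 -69.5]
  axial -20 [-20.   82.8 -42.8]
  axial -35 [-35.   52.7  -2.8]
```

```bash
python3 -m crank '[{"dx":0,"dy":0,"dz":0,"spin":0},{"dx":0,"dy":0,"dz":0,"spin":0},{"dx":0,"dy":0,"dz":0,"spin":0},{"dx":0,"dy":0,"dz":0,"spin":0},{"dx":0,"dy":0,"dz":0,"spin":0},{"dx":0,"dy":0,"dz":0,"spin":0}]' 46
python3 - <<'E'
from h import *
from plant import sensors,capture
for n,(x,y) in(("scene",(270,90)),):
    f=capture(n)["frame"][y:y+120,x:x+160]
    cv2.imwrite(f"pics/{n}6.png",cv2.resize(f,None,fx=5,fy=5,interpolation=2)[:600])
E
```

```text
time: 3.72
tool_pos: [526.4, -24.8, 137.0]
tcp_rot: [2.003, 1.571, 0.572]
contact_force: [-0.4, -0.0, 0.0]
grip_width: 56.4
```

View pics/scene6.png

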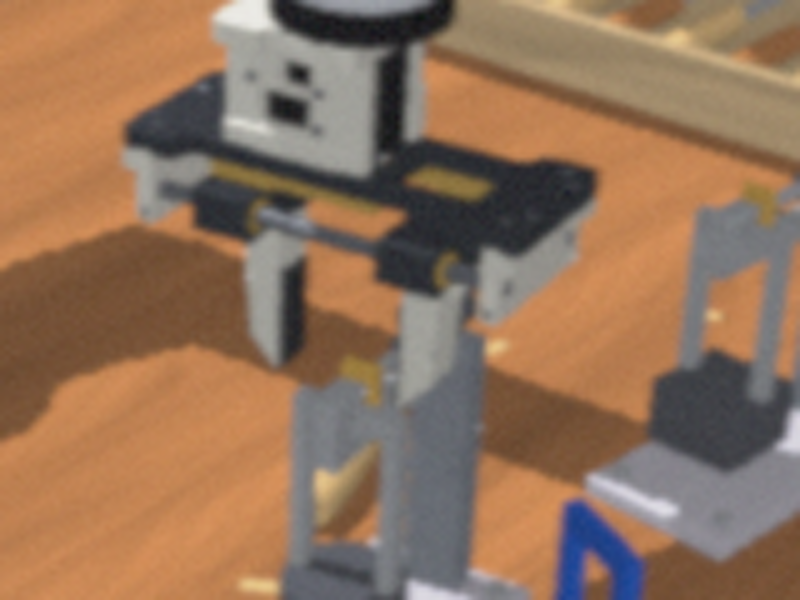

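```bash
python3 -m crank '[{"dx":0,"dy":0,"dz":0,"spin":0},{"dx":0,"dy":0,"dz":0,"spin":0},{"dx":0,"dy":0,"dz":0,"spin":0},{"dx":0,"dy":0,"dz":0,"spin":0}]' 46
python3 - <<'E'
from h import *
from plant import sensors,capture
print(sensors.get_obs()["grip_width"])
for n,(x,y) in(("scene",(270,90)),):
    f=capture(n)["frame"][y:y+120,x:x+160]
    cv2.imwrite(f"pics/{n}7.png",cv2.resize(f,None,fx=5,fy=5,interpolation=2)[:600])
E
```

```text
time: 4.1
tool_pos: [526.4, -24.8, 137.0]
tcp_rot: [2.905, 1.571, 1.474]
contact_force: [0.1, 0.7, 0.7]
grip_width: 42.0
42.004727632765714
```

View pics/scene7.png

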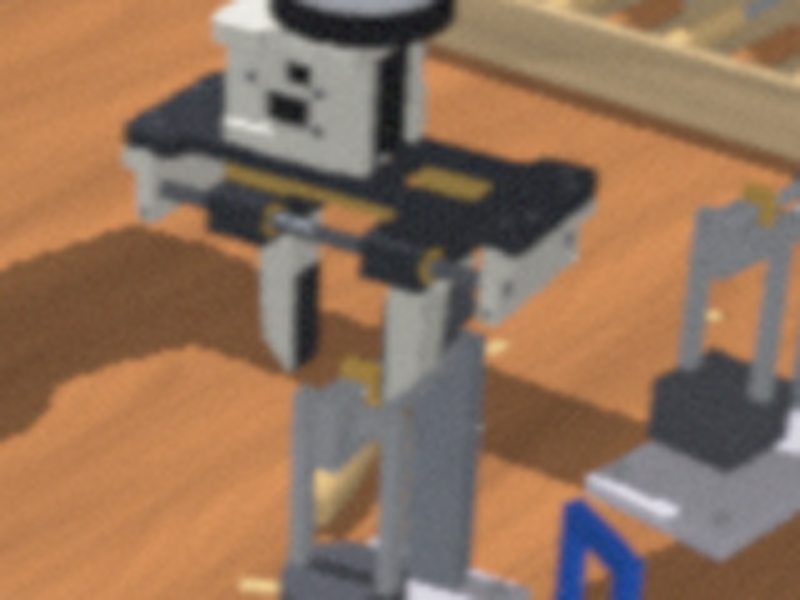

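```bash
python3 - <<'E'
from h import *
from plant import sensors,capture
c=capture("scene")
f=c["frame"][140:180,310:370]
b=cv2.resize(f,None,fx=13,fy=13,interpolation=2)
for x in range(310,370,5): cv2.putText(b,str(x),((x-310)*13,10),0,.35,(0,255,255),1)
for y in range(140,180,5): cv2.putText(b,str(y),(0,(y-140)*13+4),0,.35,(0,255,255),1)
cv2.imwrite("pics/h.png",b)
R=Ro.from_euler("xyz",sensors.get_obs()["tcp_rot"]).as_matrix();T=sensors.get_obs()["tool_pos"]
for (u,v),yy in(((328.4,164),-21),((333.6,160.4),-21),((347,170.4),21)):
    o,w=ray(c,u,v); A=R.T@(o-T);B=R.T@w
    k=(yy-A[1])/B[1]; print("tip",A+k*B)
E
```

```text
tip [-39.40309194 -21.          12.91164874]
tip [-38.31929833 -21.          -8.90733397]
tip [-32.35922113  21.           3.7274107 ]
```

View pics/h.png

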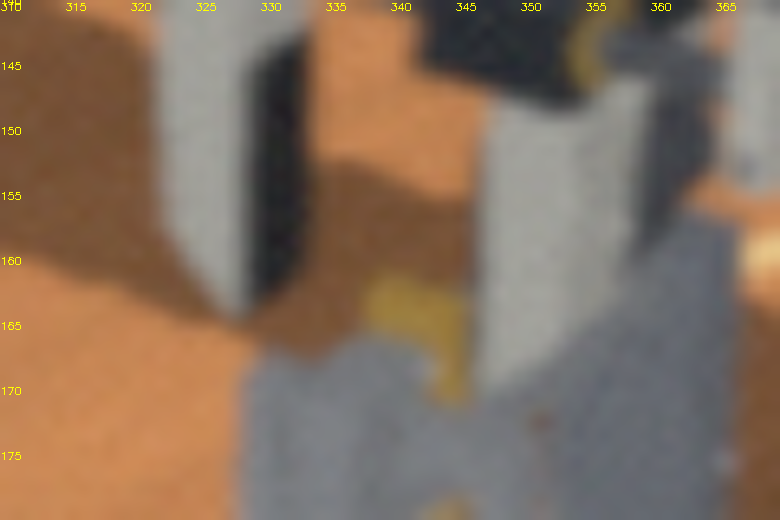

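```bash
python3 -m crank '[{"dx":0,"dy":0,"dz":0,"spin":0},{"dx":0,"dy":0,"dz":0,"spin":0},{"dx":0,"dy":0,"dz":0,"spin":0},{"dx":0,"dy":0,"dz":0,"spin":0},{"dx":0,"dy":0,"dz":0,"spin":0},{"dx":0,"dy":0,"dz":0,"spin":0},{"dx":0,"dy":0,"dz":0,"spin":0},{"dx":0,"dy":0,"dz":0,"spin":0},{"dx":0.5,"dy":0,"dz":0,"spin":0},{"dx":1,"dy":0,"dz":0,"spin":0},{"dx":1.5,"dy":0,"dz":0,"spin":0},{"dx":2,"dy":0,"dz":0,"spin":0},{"dx":2,"dy":0,"dz":0,"spin":0},{"dx":2,"dy":0,"dz":0,"spin":0}]' 100
python3 - <<'E'
from h import *
from plant import sensors,capture
c=capture("scene")
f=c["frame"][120:190,300:390]
cv2.imwrite("pics/i.png",cv2.resize(f,None,fx=8,fy=8,interpolation=2))
E
```

```text
time: 5.37
tool_pos: [526.1, -24.8, 116.5]
tcp_rot: [-1.984, 1.57, 2.868]
contact_force: [0.5, 0.3, -0.7]
grip_width: 92.1
```

View pics/i.png

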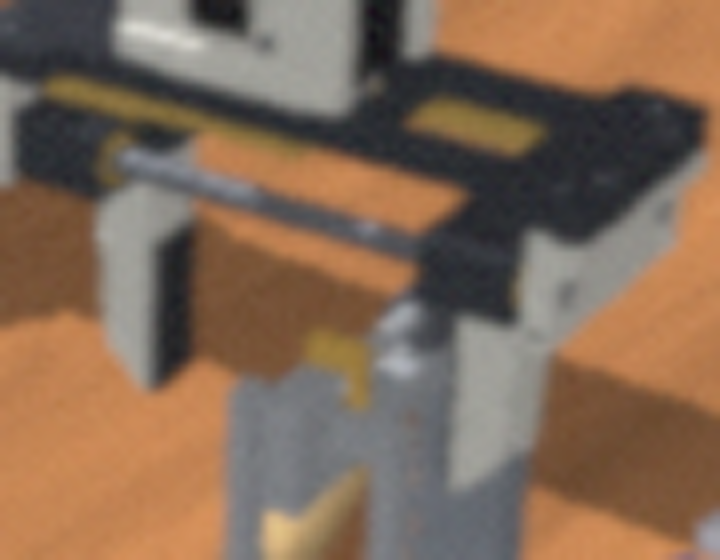

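```bash
python3 -m crank '[{"dx":0.4,"dy":0,"dz":0,"spin":0},{"dx":0.8,"dy":0,"dz":0,"spin":0},{"dx":1.2,"dy":0,"dz":0,"spin":0},{"dx":1.4,"dy":0,"dz":0,"spin":0},{"dx":1.4,"dy":0,"dz":0,"spin":0},{"dx":1.4,"dy":0,"dz":0,"spin":0}]'
python3 - <<'E'
from h import *
from plant import sensors,capture
c=capture("scene")
f=c["frame"][120:190,300:390]
cv2.imwrite("pics/j.png",cv2.resize(f,None,fx=8,fy=8,interpolation=2))
R=Ro.from_euler("xyz",sensors.get_obs()["tcp_rot"]).as_matrix();T=sensors.get_obs()["tool_pos"]
print(need(sensors.get_obs(),T,8))
E
```

```text
time: 5.92
tool_pos: [526.3, -24.8, 102.9]
tcp_rot: [-2.203, 1.57, 2.649]
contact_force: [-0.2, 0.1, -0.0]
grip_width: 91.8
([[0.0, 0.99, 0.14], [0.0, 0.14, -0.99], [-1.0, 0.0, -0.0]], [array([0., 0., 0.]), 'heading', np.float64(8.02), 'spin(rad, x down => minus)', np.float64(0.0003)])
```

View pics/j.png

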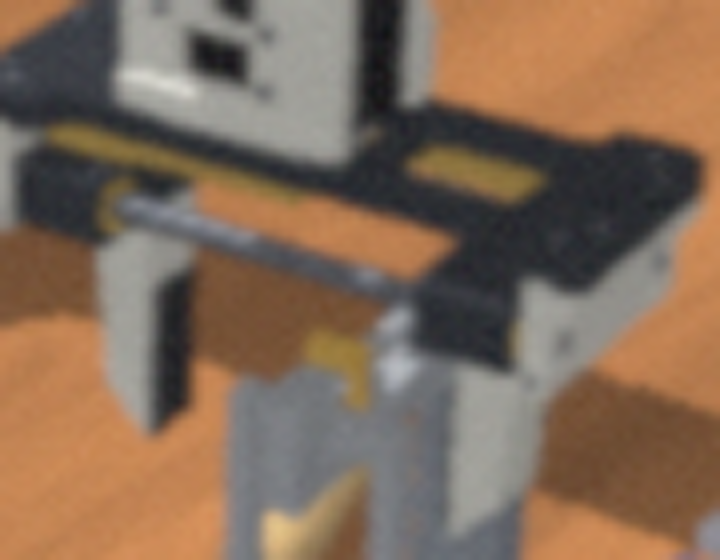

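```bash
python3 -m crank '[{"dx":0,"dy":0,"dz":0,"spin":0},{"dx":0,"dy":0,"dz":0,"spin":0},{"dx":0,"dy":0,"dz":0,"spin":0},{"dx":0,"dy":0,"dz":0,"spin":0},{"dx":0,"dy":0,"dz":0,"spin":0},{"dx":0,"dy":0,"dz":0,"spin":0},{"dx":0,"dy":0,"dz":0,"spin":0},{"dx":0,"dy":0,"dz":0,"spin":0},{"dx":0,"dy":0,"dz":0,"spin":0},{"dx":0,"dy":0,"dz":0,"spin":0}]' 0
python3 - <<'E'
from h import *
from plant import sensors,capture
c=capture("scene")
f=c["frame"][120:220,290:400]
cv2.imwrite("pics/k.png",cv2.resize(f,None,fx=6,fy=6,interpolation=2))
E
```

```text
time: 6.8
tool_pos: [526.8, -24.8, 103.2]
tcp_rot: [1.478, 1.57, 0.047]
contact_force: [1.2, 0.1, 0.6]
grip_width: 53.9
```

View pics/k.png

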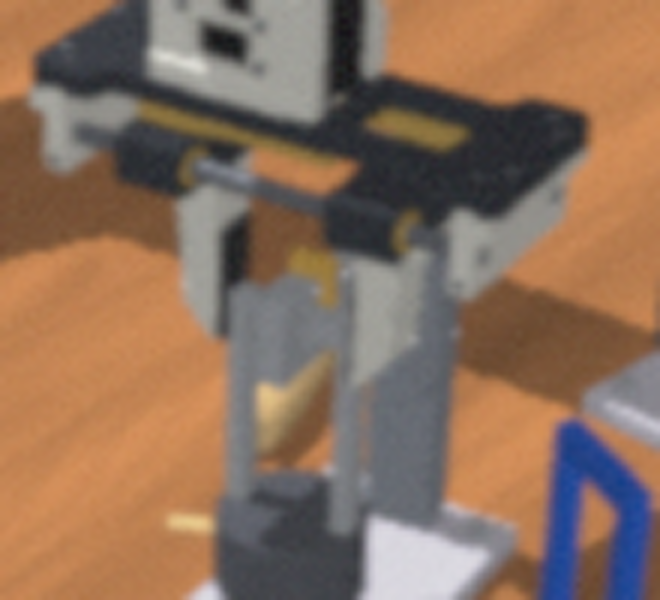

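```bash
python3 - <<'E'
from h import *
from plant import sensors
c=pickle.load(open("c0.pkl","rb"))["scene"]
R=Ro.from_euler("xyz",sensors.get_obs()["tcp_rot"]).as_matrix();T=sensors.get_obs()["tool_pos"]
for (u,v),yy in(((326.4,175.8),-27),((319,174),-46),((356.5,186.9),46),((348.8,184.2),27)):
    o,w=ray(c,u,v); A=R.T@(o-T);B=R.T@w
    k=(yy-A[1])/B[1]; print("tip",A+k*B)
# leg front-left edge of left leg etc. at z~120: bar measured
P=np.array([526.8,-24.8,160]);print(proj(c,P-27*np.array([.99,.14,0])),proj(c,P+27*np.array([.99,.14,0])))
E
```

```text
tip [-40.48636669 -27.          11.05782083]
tip [-39.41823421 -46.          12.06662484]
tip [-32.60622481  46.           3.4197863 ]
tip [-33.41208454  27.           4.16726163]
[329.19278121 167.37195505] [350.2289877  174.22706944]
```

```bash
python3 -m crank '[{"dx":0,"dy":0,"dz":-0.3,"spin":0},{"dx":0,"dy":0,"dz":-0.6,"spin":0},{"dx":0,"dy":0,"dz":-0.9,"spin":0},{"dx":0,"dy":0,"dz":-1.2,"spin":0},{"dx":0,"dy":0,"dz":-1.5,"spin":0},{"dx":0,"dy":0,"dz":-1.8,"spin":0},{"dx":0,"dy":0,"dz":-2.0,"spin":0},{"dx":0,"dy":0,"dz":-2.0,"spin":0},{"dx":0,"dy":0,"dz":-2.0,"spin":0},{"dx":0,"dy":0,"dz":-2.0,"spin":0}]'
python3 - <<'E'
from h import *
from plant import sensors,capture
c=capture("scene")
f=c["frame"][120:220,290:400]
cv2.imwrite("pics/l.png",cv2.resize(f,None,fx=6,fy=6,interpolation=2))
E
```

```text
time: 7.68
tool_pos: [523.4, -6.2, 103.1]
tcp_rot: [-0.311, 1.569, -1.742]
contact_force: [-0.1, -6.0, 1.1]
grip_width: 52.9
```

View pics/l.png

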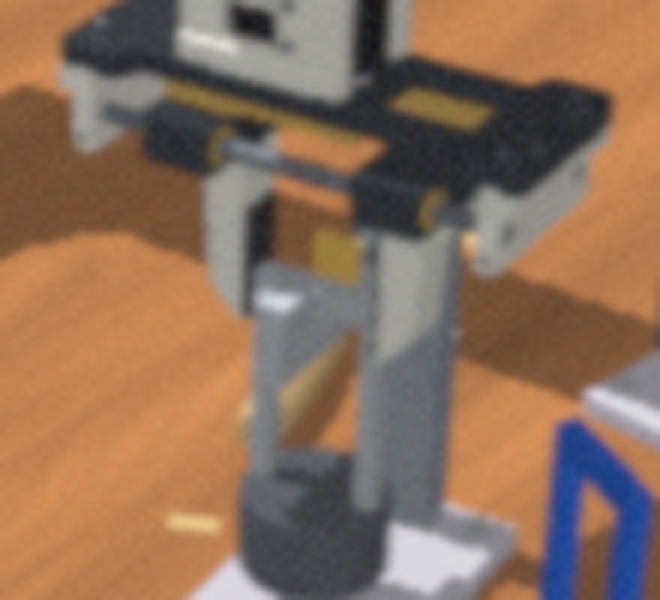

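```bash
python3 -m crank '[{"dx":-0.5,"dy":0,"dz":0,"spin":0},{"dx":-1,"dy":0,"dz":0,"spin":0},{"dx":-1.5,"dy":0,"dz":0,"spin":0},{"dx":-2,"dy":0,"dz":0,"spin":0},{"dx":-2.5,"dy":0,"dz":0,"spin":0},{"dx":-3,"dy":0,"dz":0,"spin":0},{"dx":-3.5,"dy":0,"dz":0,"spin":0},{"dx":-4,"dy":0,"dz":0,"spin":0},{"dx":-4.5,"dy":0,"dz":0,"spin":0},{"dx":-4.5,"dy":0,"dz":0,"spin":0},{"dx":-4.5,"dy":0,"dz":0,"spin":0}]'
python3 - <<'E'
from h import *
from plant import sensors,capture
c=capture("scene")
f=c["frame"][110:210,290:400]
cv2.imwrite("pics/m.png",cv2.resize(f,None,fx=6,fy=6,interpolation=2))
E
```

```text
time: 8.65
tool_pos: [523.7, -4.8, 148.4]
tcp_rot: [1.732, 1.57, 0.302]
contact_force: [0.5, -0.2, -6.7]
grip_width: 53.8
```

View pics/m.png

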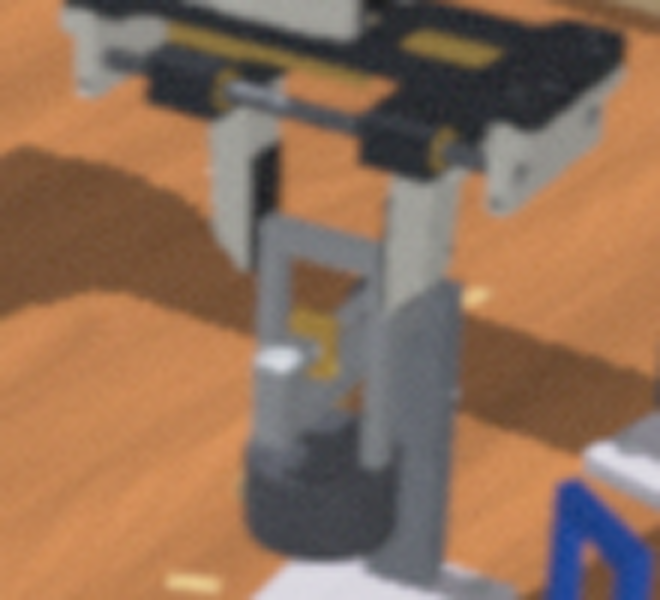

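```bash
python3 -m crank '[{"dx":0,"dy":0,"dz":0.5,"spin":0},{"dx":0,"dy":0,"dz":1.2,"spin":0},{"dx":0,"dy":0,"dz":2,"spin":0},{"dx":0,"dy":0,"dz":3,"spin":0},{"dx":0,"dy":0,"dz":4,"spin":0},{"dx":0,"dy":0,"dz":5,"spin":0},{"dx":0,"dy":0,"dz":6,"spin":0},{"dx":0,"dy":0,"dz":7,"spin":0},{"dx":0,"dy":0,"dz":8,"spin":0},{"dx":0,"dy":0,"dz":9,"spin":0},{"dx":0,"dy":0,"dz":10,"spin":0},{"dx":0,"dy":0,"dz":10.5,"spin":0},{"dx":0,"dy":0,"dz":10.5,"spin":0},{"dx":0,"dy":0,"dz":10.5,"spin":0},{"dx":0,"dy":0,"dz":10.5,"spin":0}]'
python3 - <<'E'
from h import *
from plant import sensors,capture
c=capture("scene")
cv2.imwrite("pics/n.png",c["frame"])
print(need(sensors.get_obs(),[493.5,-278.5,170]))
E
```

```text
time: 9.95
tool_pos: [538.1, -108.5, 147.9]
tcp_rot: [-2.762, 1.57, 2.09]
contact_force: [0.4, -0.4, -6.9]
grip_width: 54.0
([[-0.0, 0.99, 0.14], [0.0, 0.14, -0.99], [-1.0, -0.0, -0.0]], [array([-2.21, -6.8 , 16.22])])
```

View pics/n.png

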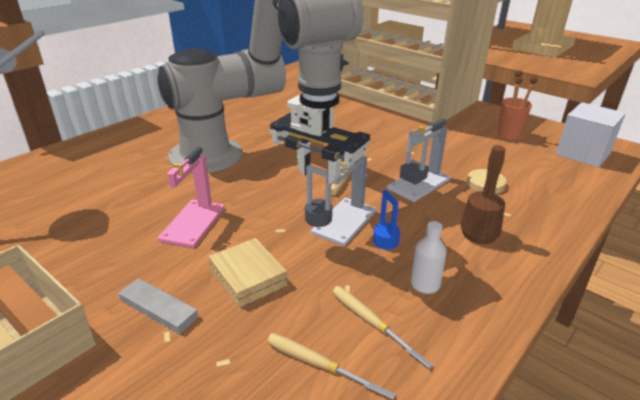

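```bash
python3 -m crank '[{"dx":-1,"dy":0,"dz":0.5,"spin":0},{"dx":-2,"dy":-0.4,"dz":1.5,"spin":0},{"dx":-2,"dy":-1,"dz":2.8,"spin":0},{"dx":-2,"dy":-1.7,"dz":4.4,"spin":0},{"dx":-2,"dy":-2.5,"dz":6.2,"spin":0},{"dx":-2,"dy":-3.3,"dz":8,"spin":0},{"dx":-2,"dy":-4.1,"dz":9.8,"spin":0},{"dx":-2,"dy":-4.9,"dz":11.6,"spin":0},{"dx":-2,"dy":-5.6,"dz":13.2,"spin":0},{"dx":-2,"dy":-6.2,"dz":14.7,"spin":0},{"dx":-2,"dy":-6.6,"dz":15.7,"spin":0},{"dx":-2,"dy":-6.8,"dz":16.2,"spin":0},{"dx":-2,"dy":-6.8,"dz":16.2,"spin":0},{"dx":-2,"dy":-6.8,"dz":16.2,"spin":0},{"dx":-2,"dy":-6.8,"dz":16.2,"spin":0},{"dx":-2,"dy":-6.8,"dz":16.2,"spin":0}]'
python3 - <<'E'
from h import *
from plant import sensors,capture
c=capture("scene")
cv2.imwrite("pics/o.png",cv2.resize(c["frame"][120:320,170:370],None,fx=3,fy=3,interpolation=2))
cv2.imwrite("pics/ot.png",capture("top")["frame"])
print(need(sensors.get_obs(),[493.5,-278.5,115]))
E
```

```text
time: 11.33
tool_pos: [493.8, -278.0, 168.0]
tcp_rot: [3.025, 1.57, 1.595]
contact_force: [-0.4, -0.5, -6.1]
grip_width: 53.6
([[0.0, 0.99, 0.141], [0.0, 0.141, -0.99], [-1.0, 0.0, -0.0]], [array([ 5.31, -0.03,  0.03])])
```

View pics/o.png

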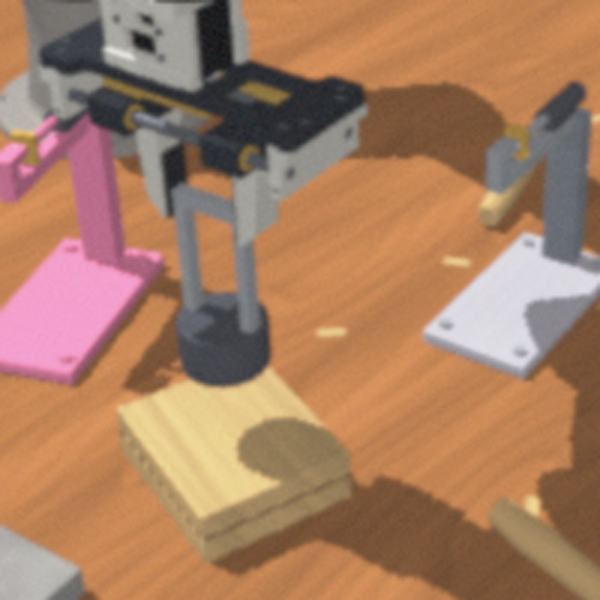

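View pics/ot.png

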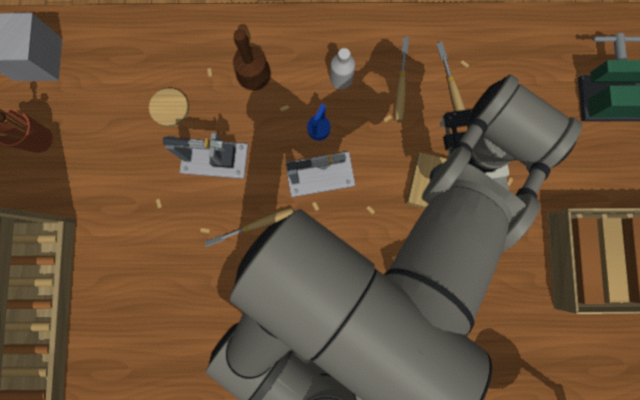

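```bash
python3 - <<'E'
from h import *
c=pickle.load(open("c0.pkl","rb"))["scene"]
a=np.linspace(0,6.28,73)
for z in(95,99,103):
    P=np.array([proj(c,[493.8+30*np.cos(t),-278+30*np.sin(t),z]) for t in a]); print(z,P.min(0),P.max(0))
E
```

```text
95 [229.92115287 232.33490651] [260.554699   251.26680889]
99 [229.74283085 230.76081844] [260.44446767 249.65069923]
103 [229.56363902 229.18002785] [260.33369926 248.02739227]
```

```bash
python3 -m crank '[{"dx":0.7,"dy":0,"dz":0,"spin":0},{"dx":1.6,"dy":0,"dz":0,"spin":0},{"dx":2.5,"dy":0,"dz":0,"spin":0},{"dx":3.4,"dy":0,"dz":0,"spin":0},{"dx":4.2,"dy":0,"dz":0,"spin":0},{"dx":4.8,"dy":0,"dz":0,"spin":0},{"dx":5.2,"dy":0,"dz":0,"spin":0},{"dx":5.4,"dy":0,"dz":0,"spin":0},{"dx":5.4,"dy":0,"dz":0,"spin":0},{"dx":5.4,"dy":0,"dz":0,"spin":0}]'
python3 - <<'E'
from h import *
from plant import sensors,capture
c=capture("scene")
cv2.imwrite("pics/p.png",cv2.resize(c["frame"][170:320,190:310],None,fx=4,fy=4,interpolation=2))
E
```

```text
time: 12.27
tool_pos: [493.7, -279.1, 114.2]
tcp_rot: [0.909, 1.57, -0.522]
contact_force: [0.4, 0.9, -6.9]
grip_width: 54.0
```

View pics/p.png

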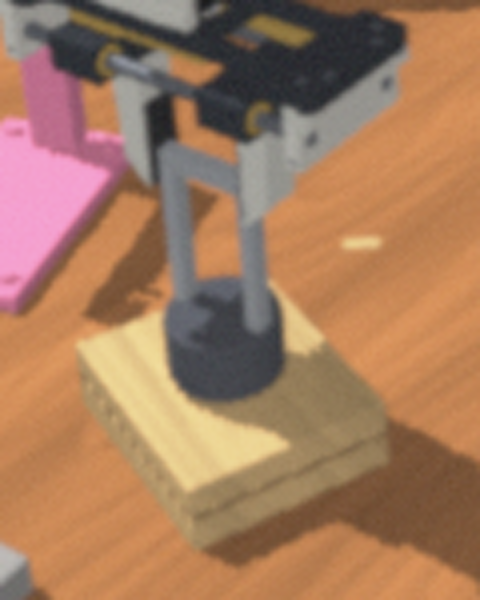

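```bash
python3 -m crank '[{"dx":0.1,"dy":0,"dz":0,"spin":0},{"dx":0.2,"dy":0,"dz":0,"spin":0},{"dx":0.3,"dy":0,"dz":0,"spin":0},{"dx":0.3,"dy":0,"dz":0,"spin":0},{"dx":0.3,"dy":0,"dz":0,"spin":0}]'; python3 -m crank '[{"dx":0.1,"dy":0,"dz":0,"spin":0},{"dx":0.2,"dy":0,"dz":0,"spin":0},{"dx":0.2,"dy":0,"dz":0,"spin":0},{"dx":0.2,"dy":0,"dz":0,"spin":0}]'
```

```text
time: 12.73
tool_pos: [493.5, -278.8, 110.9]
tcp_rot: [-3.059, 1.571, 1.794]
contact_force: [-0.1, 0.1, -6.8]
grip_width: 53.3
time: 13.07
tool_pos: [493.7, -279.0, 109.3]
tcp_rot: [0.888, 1.57, -0.542]
contact_force: [-0.2, 0.3, -3.3]
grip_width: 53.5
```

```bash
python3 -m crank '[{"dx":0.05,"dy":0,"dz":0,"spin":0},{"dx":0.1,"dy":0,"dz":0,"spin":0},{"dx":0.1,"dy":0,"dz":0,"spin":0},{"dx":0.1,"dy":0,"dz":0,"spin":0}]'
python3 - <<'E'
from h import *
from plant import sensors,capture
c=capture("scene")
cv2.imwrite("pics/q.png",cv2.resize(c["frame"][170:320,190:310],None,fx=4,fy=4,interpolation=2))
for z in(36,40):
    P=np.array([proj(c,[493.5+30*np.cos(t),-278.5+30*np.sin(t),z]) for t in np.linspace(0,6.28,73)]);P=(P-[190,170])*4; print(z,P.min(0),P.max(0))
E
```

```text
time: 13.4
tool_pos: [493.8, -279.2, 109.2]
tcp_rot: [0.72, 1.569, -0.711]
contact_force: [-1.6, 1.2, 5.4]
grip_width: 53.5
36 [168.67125636 339.43312273] [287.36443004 417.44854465]
40 [168.00375982 333.51096485] [286.9509359  411.38506413]
```

View pics/q.png

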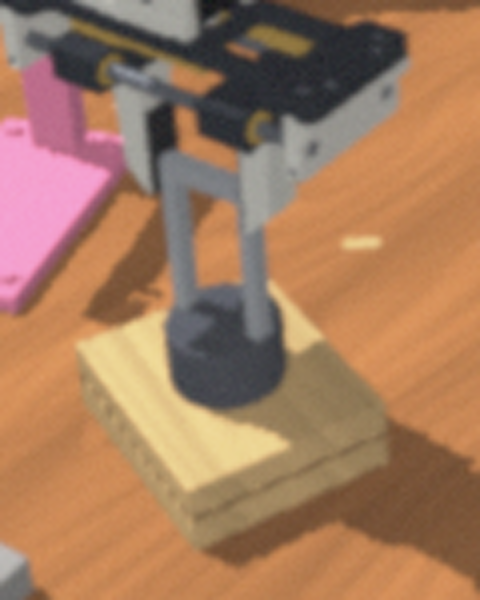

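```bash
python3 -m crank '[{"dx":0,"dy":0,"dz":0,"spin":0},{"dx":0,"dy":0,"dz":0,"spin":0},{"dx":0,"dy":0,"dz":0,"spin":0},{"dx":0,"dy":0,"dz":0,"spin":0},{"dx":0,"dy":0,"dz":0,"spin":0},{"dx":0,"dy":0,"dz":0,"spin":0},{"dx":0,"dy":0,"dz":0,"spin":0},{"dx":0,"dy":0,"dz":0,"spin":0},{"dx":0,"dy":0,"dz":0,"spin":0}]' 100; python3 -m crank '[{"dx":-1,"dy":0,"dz":0,"spin":0},{"dx":-3,"dy":0,"dz":0,"spin":0},{"dx":-6,"dy":0,"dz":0,"spin":0},{"dx":-9,"dy":0,"dz":0,"spin":0},{"dx":-12,"dy":0,"dz":0,"spin":0},{"dx":-13,"dy":3,"dz":-4,"spin":0},{"dx":-13,"dy":3,"dz":-8,"spin":0},{"dx":-13,"dy":3,"dz":-12,"spin":0},{"dx":-13,"dy":3,"dz":-16,"spin":0},{"dx":-13,"dy":3,"dz":-20,"spin":0},{"dx":-13,"dy":3,"dz":-24,"spin":0},{"dx":-13,"dy":3,"dz":-28,"spin":0},{"dx":-13,"dy":3,"dz":-28,"spin":0},{"dx":-13,"dy":3,"dz":-28,"spin":0},{"dx":-13,"dy":3,"dz":-28,"spin":0}]'
python3 - <<'E'
from h import *
from plant import sensors,capture
C={n:capture(n) for n in("scene","top")};pickle.dump(C,open("c1.pkl","wb"))
cv2.imwrite("pics/r.png",C["scene"]["frame"])
cv2.imwrite("pics/rt.png",cv2.resize(C["top"]["frame"][110:230,380:500],None,fx=5,fy=5,interpolation=2))
E
```

```text
time: 14.2
tool_pos: [493.5, -278.9, 108.0]
tcp_rot: [2.598, 1.571, 1.168]
contact_force: [0.7, 0.7, 0.4]
grip_width: 91.9
time: 15.45
tool_pos: [484.4, 2.2, 238.7]
tcp_rot: [0.901, 1.57, -0.529]
contact_force: [0.2, -0.5, 0.3]
grip_width: 91.5
```

View pics/r.png

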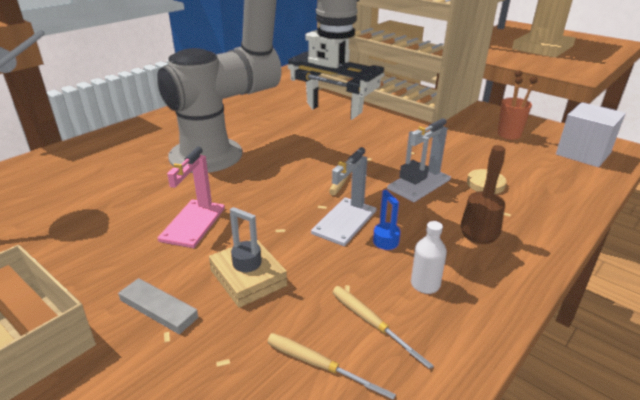

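View pics/rt.png

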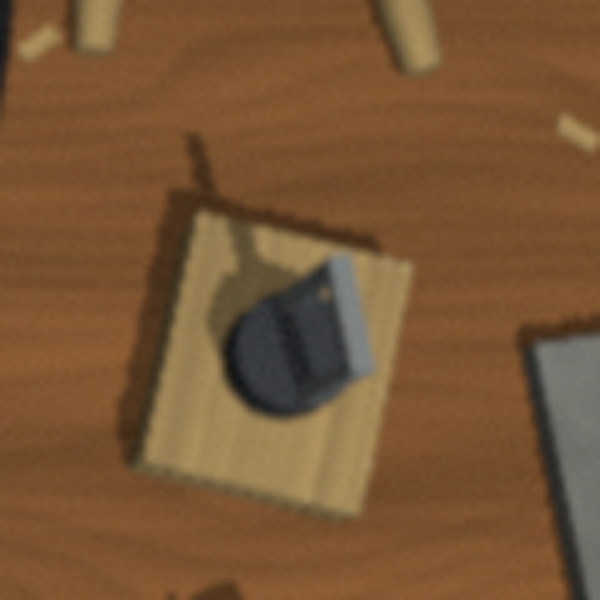

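```bash
python3 - <<'E'
from h import *
C=pickle.load(open("c1.pkl","rb"));t,s=C["top"],C["scene"]
# bar top-face ends, top view crop -> px ; plane z=166
e=[(381+343/5-1,110+252/5),(380+365/5,110+374/5)]
B=[plane(t,*p,166) for p in e];print("bar",B,np.mean(B,0),np.linalg.norm(B[0]-B[1]))
T=[(380+198/5,110+210/5),(380+412/5,110+262/5),(380+358/5,110+517/5),(380+145/5,110+463/5)]
P=[plane(t,*p,40) for p in T];print("blank",np.mean(P,0),[np.linalg.norm(P[i]-P[i-1]) for i in range(4)])
P=[]
for z in(40,76): P+=[proj(t,[493.5+30*np.cos(a),-278.5+30*np.sin(a),z]) for a in np.linspace(0,6.28,73)]
P=(np.array(P)-[380,110])*5;print("pred disc min/max",P.min(0),P.max(0),"seen left 228 bottom 415")
C0=pickle.load(open("c0.pkl","rb"))
for n,r in(("top",(150,120,110,70)),("scene",(385,115,70,90))):
    x,y,w,h=r; print(n,"square-weight patch diff",cv2.absdiff(C[n]["frame"][y:y+h,x:x+w],C0[n]["frame"][y:y+h,x:x+w]).mean())
E
```

```text
bar [array([ 520.97762996, -277.32687539,  166.        ]), array([ 466.33544727, -284.44547141,  166.        ])] [ 493.65653861 -280.8861734   166.        ] 55.10392489433445
blank [ 492.94370003 -279.70769911   40.        ] [np.float64(131.00815090463146), np.float64(109.3969351690123), np.float64(131.7444438590561), np.float64(107.37942851854714)]
pred disc min/max [215.46298883 286.95841244] [357.31661947 420.7677591 ] seen left 228 bottom 415
top square-weight patch diff 17.403203463203464
scene square-weight patch diff 22.35100529100529
```

```bash
python3 - <<'E'
from plant import bot,sensors
o=sensors.get_obs();print(o["time"],abs(o["dq"]).max(),o["contact_force"]);bot.close_job()
E
```

```text
15.55 0.009384749152826029 [-0.3345228   0.17323563 -0.21901057]
the job is handed in; nothing more can be done
```

I took the round weight off its hook, set it down on the glued blank, let go and handed the job in at 15.6 s. I gripped both legs of the stirrup (53.9 mm against the stated 54) and pushed the bar back about 19 mm, against about 6 N from the keeper. Then I lifted it 45 mm, drew it about 105 mm to the front of the hook, and lowered it onto the blank until the force reading showed contact.

**Last checks**
- **Position:** in the top view the weight's bar centre is at about (494, -281) and the blank's centre at (493, -280), within a few mm against the 25 mm allowed.
- **Weight and blank:** the weight looks upright, and the blank is flat and has not moved.
- **Arm:** it is clear of everything, with a force reading near zero.

**Where readings disagreed**
- **Fingertip height:** in the pictures the fingertips sat about 36 mm higher than the reported TCP. A trial closing to 42 mm met nothing, which confirmed this, so I gripped 36 mm lower than the reported height suggested.
- **Disc height and position:** before placing, the picture put the disc's underside about 4 mm higher than my estimate. The disc outline in the last top view is also a few mm off where I predicted it.
- **Square weight:** it looks unmoved in the last picture and nothing came near it. My image-difference check on it was inconclusive (mean difference 17 to 22), probably because the arm's shadows had moved.

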